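# Clear the pan's handle and clip its lid down

### The arm

A 6-joint arm with a two-finger parallel gripper is mounted at the origin on a cart in front of the work surface, level with it; the furniture and walls round the work are solid. World frame = base frame: x ahead of the robot, y to its left, z up, the work surface at z = 0. Lengths are in mm, angles in rad, forces in N, time in s.
With the tool pointing down it reaches from about 350 to 875 mm from the base axis. Payload 4.2 kg.
Tool frame: the origin (TCP) lies at the centre of the arm's flange, where the gripper is bolted on; the fingertips stand 182 mm ahead of it and the grasp point (between the pads) lies 164 mm ahead of it; z points along the fingers, y is the line along which they close (so a half turn about z gives the same grasp; the last joint's range is limited). The gripper opens to 87 mm and grips with 3 to 60 N. Pads are 19 mm wide; open, the fingers measure 117 mm over their backs; the gripper's body (75 mm by 190 mm) begins 51 mm behind the grasp point.
Start: joints at [-0.963, 0.385, 0.008, 0, -1.194, -0.259], TCP at [213.621, -587.338, 404.75] pointing down, gripper open.
Joint ranges: [-3.14, 3.14], [-1.21, 2.06], [-1.07, 1.41], [-3.16, 2.05], [-2.99, -0.16], [-3.1, 3.1]. Speed limits (rad/s): [2.79, 2.79, 3.14, 3.14, 3.14, 3.14].

### API

Orientations are given as a unit quaternion [x, y, z, w].
In Python, from workcell import observe, capture, finish_job gives the robot as it stands.
- The arm moves only by the tool arm_command, never from a script. Its argument "rows" is a list that holds one entry, the list of rows, each a list of 7 numbers: the turn, a rotation vector about the world's x, y, z in units of 90 degrees (1.0 is 90 degrees), then the shift along the world's x, y, z in units of 500 mm (1.0 is 500 mm), then the opening, from 0 (shut) to 1 (fully open). A call has 1 to 12 rows; each row is the pose to reach, as a shift and turn from the pose commanded when the call began; what a row does not reach only later rows make up. A row lasts 1/10 s, in which the tool goes at most 50 mm and 8.59 degrees, less where a joint would pass 70% of its speed; a pose out of reach is approached as far as the arm can. A call with a number of a shift or a turn outside -1 to 1 is refused whole. A call with a gripper value outside its range is refused whole. The fingers move at their own pace and stop on an object; "grip_force" is the grip in N (left out, the last holds). Time passes only in rows, so rows that repeat a pose let the fingers close. It gives the time, the measured TCP pose, the force, the opening and the grip force at its end, in the units of the state.
- observe(): the state, without advancing time (a new reading comes with each control period).
- capture(name): name is "scene" or "top"; returns a dict with "pixels" (384x512x3 uint8, blue, green, red), "depth" (384x512 float32, mm along the optical axis (not along the pixel's ray), 0 where there is no reading), "intrinsics" (3x3 intrinsics, pixels), "xyz" and "attitude" of the camera in the world. Camera axes: x right, y up, looking along -z (the intrinsics and any distortion apply to the point x, -y, -z); pixel columns grow to the right and rows downward; lengths in mm; the calibration is good to about 2 mm. A picture is of the moment at which its call begins.
- finish_job(): hands the job in; it is judged then, once.
The state is a dict: "time_s": time; "q": joint angles; "joint_vel": joint speeds; "tau": joint torques, N m; "tool_pos": TCP position; "tool_rot": TCP orientation; "contact_force": force on the tool from outside, world axes, zero at the start; "wrist_torque": the same for the moment, N m; "gripper_width": finger opening in mm; "gripper_force": force on a finger pad.
Only numpy, scipy, OpenCV 4.12 (cv2) and the standard library are available. Lean on these libraries where they do the work, as an engineer would, in place of code of your own. Each camera call takes 0.05 s, during which the arm holds its last target. There are 200 camera calls.

### The job

Get the lunch pan ready to be carried off: take the blue-capped creamer tin out of the crook of the pan's handle and stand it upright in the middle of the cork coaster, swing the black handle all the way in against the pan's side, and fold all four white clip flaps on the lid fully down, flat against the pan. Never tip the tin over, do not push the pan out of its place, and leave everything else on the counter undisturbed.

Things in the scene. Friction and masses are not known exactly. Their poses are not given: they have to be found in the camera images.
- pan: rectangular steel lunch pan with a blue lid already on, 180 mm (own x, pointing away from the robot) x 140 mm (own y, to the robot's left) x 79 mm high, with a flat white vent in the lid up to 84 mm; it stands loose on four feet, 2.4 kg. Origin: centre of its underside, z up
- clip_near (a joint): clip flap on the near (robot's) side edge of the lid, angle in rad: 0 = hanging straight down, flat against the pan's side (closed, a stop); 1.57 = sticking out level; up to 2.1 = raised a little above level. The hinge line is level, 70 mm above the pan's underside, at x = -95 mm, y = 0 (line along y) in the pan's own frame. The flap is 44 mm wide, 31 mm long and 4 mm thick (6 mm at its lip); it turns with light friction (about 1 N at its lip) and stays where it is left
- clip_far (a joint): clip flap on the far edge of the lid, angle in rad: 0 = hanging straight down, flat against the pan's side (closed, a stop); 1.57 = sticking out level; up to 2.1 = raised a little above level. The hinge line is level, 70 mm above the pan's underside, at x = +95 mm, y = 0 (line along y) in the pan's own frame. The flap is 44 mm wide, 31 mm long and 4 mm thick (6 mm at its lip); it turns with light friction (about 1 N at its lip) and stays where it is left
- clip_left (a joint): clip flap on the left edge of the lid, angle in rad: 0 = hanging straight down, flat against the pan's side (closed, a stop); 1.57 = sticking out level; up to 2.1 = raised a little above level. The hinge line is level, 70 mm above the pan's underside, at x = 0, y = +75 mm (line along x) in the pan's own frame. The flap is 44 mm wide, 31 mm long and 4 mm thick (6 mm at its lip); it turns with light friction (about 1 N at its lip) and stays where it is left
- clip_right (a joint): clip flap on the right edge of the lid, angle in rad: 0 = hanging straight down, flat against the pan's side (closed, a stop); 1.57 = sticking out level; up to 2.1 = raised a little above level. The hinge line is level, 70 mm above the pan's underside, at x = 0, y = -75 mm (line along x) in the pan's own frame. The flap is 44 mm wide, 31 mm long and 4 mm thick (6 mm at its lip); it turns with light friction (about 1 N at its lip) and stays where it is left
- clip_near_edge (a point): middle of the free edge of the near clip flap
- clip_far_edge (a point): middle of the free edge of the far clip flap
- clip_left_edge (a point): middle of the free edge of the left clip flap
- clip_right_edge (a point): middle of the free edge of the right clip flap
- handle (a joint): the pan's side handle, angle in rad about an upright pivot at x = -74 mm, y = -83 mm in the pan's frame: 0 = folded in along the pan's right side, pointing along the pan's +x (a stop); 1.57 = sticking straight out to the pan's right (-y). It reaches 128 mm from the pivot, is 13 mm thick, and spans heights 17 to 35 mm above the counter, below the clips. It turns with friction (about 1 N near its end) and stays where it is left
- handle_push (a point): point on the handle's centre line, 95 mm from its pivot, at mid height (26 mm above the counter)
- tin_center (a point): centre (half-way up) of the creamer tin with a dark-blue cap that stands between the handle and the pan's right side: 52 mm across (cap 55 mm), 82 mm tall, 0.2 kg, z up
- coaster: round cork coaster, 110 mm across, 7 mm thick, flat, lying loose on or beside a white paper to the left. Origin: centre of its underside
- syrup: dark-labelled syrup bottle with a yellow cap, 59 mm across, 203 mm tall, close to the pan; a bystander, to be left where it is. Origin: centre of its underside, z up
- honey: square clear honey jar with a white lid, 63 x 74 mm, 146 mm tall, close to the pan; a bystander, to be left where it is. Origin: centre of its underside, z up
- blue_mug: blue-grey mug, 85 x 117 mm with its handle, 96 mm tall; a bystander, to be left where it is. Origin: centre of its underside, z up
- spoon_a: teaspoon lying on the counter, 132 x 29 x 10 mm; a bystander, to be left where it is. Origin: centre of its underside, z up
- spoon_b: second teaspoon lying on the counter, 132 x 29 x 10 mm; a bystander, to be left where it is. Origin: centre of its underside, z up
Things that resemble listed ones, but are neither listed nor needed, are in the scene too. Several things have the shape of the coaster; the one meant has the colours described above. Of the things that look like the part that bears tin_center, the larger one is meant.

How it is judged (in metres and radians):
At the end, for the whole second after the job is handed in: all four clip flaps and the handle within 0.12 rad of their closed stops; the tin upright (within 0.12 rad) and resting on the level coaster with its axis within 22 mm of the coaster's centre (value of joint each of clip_near, clip_far, clip_left, clip_right, handle below 0.12 rad and horizontal distance between tin_center and coaster below 0.022 m and angle between tin_center's own z axis and vertical below 0.12 rad and height (world z) of tin_center below 0.054 m and angle between coaster's own z axis and vertical below 0.1 rad); the robot touches nothing.
It fails at once if the tin is tipped over (leans more than 0.6 rad) (angle between tin_center's own z axis and vertical above 0.6 rad).
It fails at once if the pan is pushed more than 30 mm from its place (distance of pan from where it was at the start of the episode above 0.03 m).
It fails at once if the coaster is pushed more than 40 mm from its place (distance of coaster from where it was at the start of the episode above 0.04 m).
It fails at once if the syrup bottle or the honey jar is moved more than 25 mm or tipped (distance of any of syrup, honey from where it was at the start of the episode above 0.025 m or angle between any of syrup, honey's own z axis and vertical above 0.4 rad).
It fails at once if the blue mug or a teaspoon is moved more than 25 mm or tipped (distance of any of blue_mug, spoon_a, spoon_b from where it was at the start of the episode above 0.025 m or angle between any of blue_mug, spoon_a, spoon_b's own z axis and vertical above 0.4 rad).
It also fails if it takes over 72 s, if anything falls off the work surface, if the arm or the gripper's body presses on something with over 40 N, if the wrist force passes 120 N, or if a joint passes its speed limit or range.

## Working session

There is one attempt and no reset: what is moved stays moved. The work goes in short steps, Python scripts to look and compute and a tool call to move; the robot and the scene stay as the last step left them, time stands still between calls to the robot, and variables do not carry over. Pictures are saved under pics/ and viewed, at most 10 in all, crops included, and the job is handed in when it is done.

Besides the shell and the picture viewer there is one more tool, called as name(argument=value, ...), one argument or row to a line, values as JSON. arm_command: Moves the arm, as the interface text tells. Shifts and turns lie within -1 to 1; 1 stands for 500 mm of shift or 90 degrees of turn. Its arguments: {"type":"object","properties":{"rows":{"type":"array"},"grip_force":{"type":"number"}},"required":["rows"]}

```bash
mkdir -p pics; ls
cat > h.py <<'E'
import numpy as np,cv2
from workcell import observe,capture,finish_job
from scipy.spatial.transform import Rotation as R
def cam(n):
    c=capture(n); c['R']=R.from_quat(c['attitude']).as_matrix() if np.size(c['attitude'])==4 else np.array(c['attitude']); return c
def cloud(c):
    K=np.array(c['intrinsics']);d=c['depth'];v,u=np.mgrid[:d.shape[0],:d.shape[1]]
    p=np.stack([(u-K[0,2])/K[0,0]*d,-(v-K[1,2])/K[1,1]*d,-d],-1)
    return p@c['R'].T+np.array(c['xyz'])
def proj(c,P):
    K=np.array(c['intrinsics']);q=(np.atleast_2d(P)-np.array(c['xyz']))@c['R']
    return np.stack([K[0,2]+K[0,0]*q[:,0]/-q[:,2],K[1,2]+K[1,1]*-q[:,1]/-q[:,2]],-1)
E
python3 - <<'E'
from h import *
for n in('scene','top'):
    c=cam(n);cv2.imwrite(f'pics/{n}0.png',cv2.resize(c['pixels'],(768,576)));np.savez(f'{n}0.npz',p=c['pixels'],P=cloud(c),d=c['depth'])
    print(n,c['xyz'],c['attitude'],c['intrinsics'],[k for k in c])
print(observe())
E
```

```text
pics
scene [ -10.69866783  764.9080397  1121.9312339 ] [-0.11885814  0.36065582  0.87748588 -0.2929482 ] [[412.56120191   0.         260.75799895]
 [  0.         412.56120191 186.39325649]
 [  0.           0.           1.        ]] ['pixels', 'depth', 'intrinsics', 'xyz', 'attitude', 'R']
top [ 337.86854753  -66.57440933 1399.07408041] [ 0.06831781 -0.0726681  -0.70319562  0.70396587] [[491.66489181   0.         261.09586503]
 [  0.         491.66489181 194.46432501]
 [  0.           0.           1.        ]] ['pixels', 'depth', 'intrinsics', 'xyz', 'attitude', 'R']
{'time_s': 0.1, 'q': array([-9.63426375e-01,  3.85493394e-01,  6.76301021e-03, -3.88109883e-04,
       -1.19400814e+00, -2.58567726e-01]), 'joint_vel': array([ 0.00137358, -0.00075633,  0.00268287,  0.00193196, -0.00153871,
        0.00015278]), 'tau': array([-4.02764308e-04, -3.91689456e+01,  1.87935591e+01,  4.23193753e+00,
        1.34521592e-02, -7.70806787e-05]), 'tool_pos': array([ 213.55767996, -587.19588588,  403.76750738]), 'tool_rot': array([-1.73447792e-01,  9.84842570e-01,  9.57165801e-04, -2.43711605e-04]), 'contact_force': array([ 0.01540255,  0.02432711, -0.35343777]), 'wrist_torque': array([-0.00430933, -0.00727667, -0.09833228]), 'gripper_force': 0.0, 'gripper_width': 86.77099909886768}
```

View pics/scene0.png

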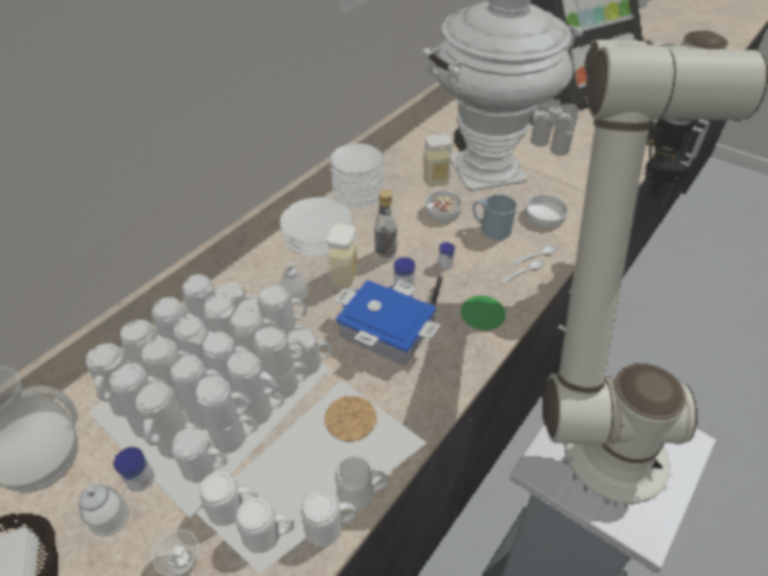

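View pics/top0.png

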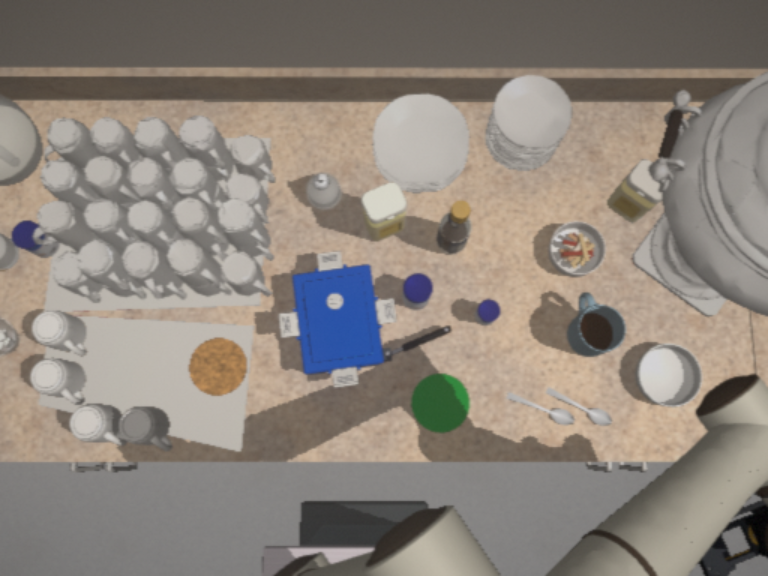

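The top view (768x576) shows the pan's blue lid at (338,318) and its clips at (330,262), (345,377), (290,324) and (385,312). The handle runs from (387,355) to (450,329).
- **Tin candidates:** caps at (418,290), (488,311) and (28,235). I take (418,290): it is the larger of the two near the pan and stands between the handle and the pan's right side.
- **Coaster candidates:** orange-brown cork on white paper at (218,366) and green at (440,403). The cork one fits.

Next I measure these and make one confirming crop.

Run:
```python
from h import *
z=np.load('top0.npz');p=z['p'];P=z['P'];hsv=cv2.cvtColor(p,cv2.COLOR_BGR2HSV)
m=cv2.inRange(hsv,(105,120,20),(130,255,255))
n,l,s,c=cv2.connectedComponentsWithStats(m)
for i in range(1,n):
    if s[i,4]>60:
        q=P[l==i];zt=np.percentile(q[:,2],95);t=q[abs(q[:,2]-zt)<5]
        r=cv2.minAreaRect(t[:,:2].astype(np.float32));print('blue',c[i]*1.5,s[i,4],zt,np.median(t,0),r, hsv[l==i].mean(0))
m=cv2.inRange(hsv,(8,110,90),(20,255,255))
n,l,s,c=cv2.connectedComponentsWithStats(m)
for i in range(1,n):
    if s[i,4]>500:
        q=P[l==i];print('cork',c[i]*1.5,s[i,4],q.mean(0),np.percentile(q,[1,99],0))
# clips: whites above counter around the lid ; bounding
for nm,(a,b) in dict(far=(330,262),near=(345,377),left=(290,324),right=(385,312)).items():
    u,v=int(a/1.5),int(b/1.5);w=np.s_[v-11:v+12,u-11:u+12]
    k=(hsv[w][...,1]<40)&(hsv[w][...,2]>130)&(P[w][...,2]>50)
    q=P[w][k];print(nm,len(q),q.mean(0),np.percentile(q,[2,98],0).round())
k=(p.max(2)<70)&(P[...,2]>15)&(P[...,2]<50)
k[:,:258]=0;k[:,302:]=0;k[:215]=0;k[240:]=0
q=P[k];print('handle',len(q),q.mean(0),np.percentile(q,[0,100],0).round());print(cv2.fitLine(q[:,:2].astype(np.float32),2,0,.01,.01).ravel())
for nm,(a,b) in dict(syr=(459,211),hon=(384,203)).items():
    u,v=int(a/1.5),int(b/1.5);print(nm,P[v-5:v+6,u-5:u+6].reshape(-1,3).mean(0))
s0=np.load('scene0.npz')['p'];A=cv2.resize(p[160:260,180:345],None,fx=4,fy=4);B=cv2.resize(s0[150:250,215:315],None,fx=4,fy=4)
A=A[:,:];cv2.imwrite('pics/crop.png',cv2.resize(np.hstack([A,B]),(795,300)))
```

```text
blue [ 21.74210526 231.18947368] 95 84.48641139909532 [717.99992987 608.82026404  81.88733141] ((717.4480590820312, 609.1931762695312), (25.72342300415039, 36.82305145263672), 70.30178833007812) [121.37894737 122.34736842 101.94736842]
blue [336.93291592 319.35286225] 3354 81.84942622854302 [553.10977371  21.60605681  79.14781218] ((556.3120727539062, 24.888832092285156), (183.5131072998047, 141.11492919921875), 8.832535743713379) [110.4692904  182.99135361 164.4189028 ]
blue [416.91594828 287.48275862] 232 85.12721627195208 [ 608.9433077  -120.73952096   82.30919813] ((611.5548706054688, -120.84675598144531), (44.105125427246094, 45.08603286743164), 88.31901550292969) [121.31465517 129.5        116.25862069]
blue [487.07142857 309.16836735] 98 66.44548885420748 [ 578.81976369 -250.64181229   63.710609  ] ((575.5006103515625, -250.49130249023438), (26.92222785949707, 32.34627914428711), 76.34260559082031) [122.20408163 123.85714286 118.63265306]
cork [217.43327155 366.00695088] 1079 [475.51665737 251.57255908  14.05747248] [[425.75199581 202.65034797  -0.79179465]
 [525.31141388 302.24419506  13.60285362]]
far 183 [662.32932987  38.74480207  85.70218651] [[649.  15.  66.]
 [683.  62.  79.]]
near 194 [450.20777749   7.91189133  82.96439447] [[435. -13.  69.]
 [467.  30.  83.]]
left 191 [545.10054925 111.82587854  77.49652164] [[524.  97.  70.]
 [566. 127.  85.]]
right 203 [570.74916302 -63.06820324  72.31827048] [[549. -80.  67.]
 [593. -47.  77.]]
handle 121 [ 521.77322328 -127.91859478   33.81397531] [[ 487. -173.   26.]
 [ 545.  -66.   42.]]
[ 4.28811640e-01 -9.03393924e-01  5.21773193e+02 -1.27918594e+02]
syr [ 720.66871728 -187.69941138  205.1210207 ]
hon [753.48655009 -60.5968416  145.19682536]
```

View pics/crop.png

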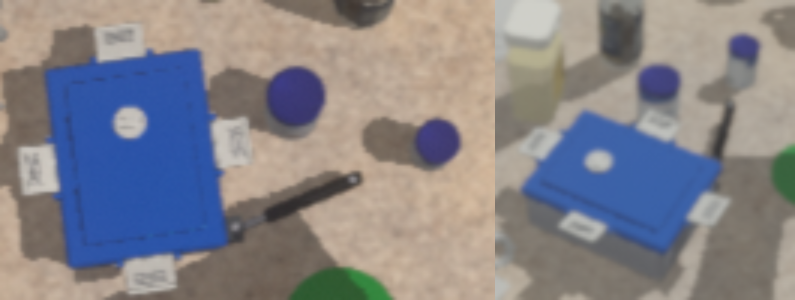

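The crop confirms it: the larger cap (top px 418,290) is in the crook of the handle, and the smaller one at (488,311) is the look-alike. Moving above the tin now, fingers closing along world direction 60° so they clear the clip, syrup and honey.

arm_command(
  rows=[
    [[0,0,-0.556,0.795,0.933,0,1],[0,0,-0.556,0.795,0.933,0,1],[0,0,-0.556,0.795,0.933,0,1],[0,0,-0.556,0.795,0.933,0,1],[0,0,-0.556,0.795,0.933,0,1],[0,0,-0.556,0.795,0.933,0,1],[0,0,-0.556,0.795,0.933,0,1],[0,0,-0.556,0.795,0.933,0,1],[0,0,-0.556,0.795,0.933,0,1],[0,0,-0.556,0.795,0.933,0,1],[0,0,-0.556,0.795,0.933,0,1],[0,0,-0.556,0.795,0.933,0,1]],
  ],
  grip_force=15,
)

```text
time_s: 1.3
tool_pos: [587.7, -147.6, 404.5]
tool_rot: [0.259, 0.966, -0.0, -0.0]
contact_force: [-0.2, -1.5, 0.1]
gripper_width: 86.9
gripper_force: 0.0
```

Run:
```python
from h import *
o=observe();print(o['time_s'],o['q'],o['tool_pos'],R.from_quat(o['tool_rot']).as_matrix()[:,1])
```

```text
1.3 [ 2.08220856e-02  3.52765048e-01 -4.13770921e-02 -1.47898834e-04
 -1.17731100e+00 -2.11592258e+00] [ 587.73792644 -147.57797014  404.45217319] [ 5.00659816e-01  8.65644095e-01 -2.23811290e-04]
```

arm_command(
  rows=[
    [[0,0,0,0,0,0,1],[0,0,0,0,0,0,1]],
  ],
)

```text
time_s: 1.5
tool_pos: [587.4, -148.3, 403.7]
tool_rot: [0.258, 0.966, -0.0, -0.001]
contact_force: [-0.4, 0.6, -0.3]
gripper_width: 86.8
gripper_force: 0.0
```

arm_command(
  rows=[
    [[0,0,0,0.046,0.054,0,1],[0,0,0,0.046,0.054,-0.1,1],[0,0,0,0.046,0.054,-0.2,1],[0,0,0,0.046,0.054,-0.28,1],[0,0,0,0.046,0.054,-0.34,1],[0,0,0,0.046,0.054,-0.384,1],[0,0,0,0.046,0.054,-0.384,1]],
  ],
)

```text
time_s: 2.2
tool_pos: [607.7, -123.8, 209.2]
tool_rot: [0.261, 0.965, -0.001, -0.004]
contact_force: [-1.9, -0.7, 0.6]
gripper_width: 87.0
gripper_force: 0.0
```

arm_command(
  rows=[
    [[0,0,0,0,0,0,0.5],[0,0,0,0,0,0,0.5],[0,0,0,0,0,0,0.4],[0,0,0,0,0,0,0.4],[0,0,0,0,0,0,0.4],[0,0,0,0,0,0,0.4]],
  ],
)

```text
time_s: 2.8
tool_pos: [610.3, -122.3, 213.6]
tool_rot: [0.259, 0.966, 0.0, 0.001]
contact_force: [-0.1, 1.5, 1.6]
gripper_width: 53.6
gripper_force: 14.9
```

Run:
```python
from h import *
a=cam('scene');b=cam('top')
cv2.imwrite('pics/g.png',cv2.resize(np.hstack([a['pixels'][100:280,170:370],b['pixels'][100:280,160:360]]),(800,360)))
```

```text
(no output)
```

View pics/g.png

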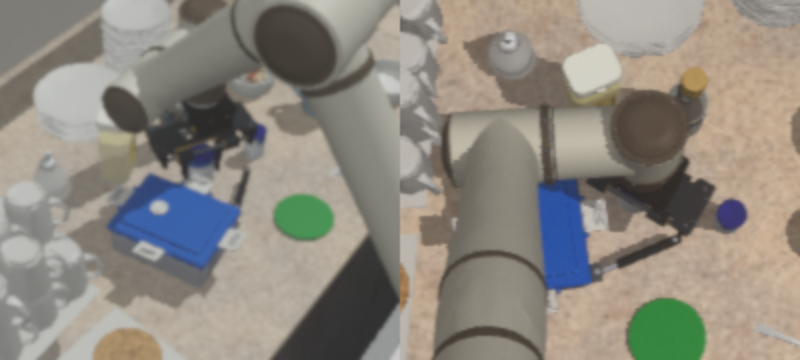

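The left panel shows the tin's cap between the fingers at (203,160) and the pan undisturbed. The opening of 53.6 mm fits the tin, so I lift and carry.

arm_command(
  rows=[
    [[0,0,0,0,0,0.02,0.4],[0,0,0,0,0,0.1,0.4],[0,0,0,0,0,0.18,0.4],[0,0,0,0,0,0.26,0.4],[0,0,0,-0.016,0.044,0.28,0.4],[0,0,0,-0.046,0.128,0.28,0.4],[0,0,0,-0.077,0.212,0.28,0.4],[0,0,0,-0.108,0.296,0.28,0.4],[0,0,0,-0.138,0.38,0.28,0.4],[0,0,0,-0.169,0.464,0.28,0.4],[0,0,0,-0.2,0.55,0.28,0.4],[0,0,0,-0.222,0.61,0.28,0.4]],
  ],
  grip_force=25,
)

```text
time_s: 4.1
tool_pos: [497.3, 184.4, 352.6]
tool_rot: [0.259, 0.966, -0.0, -0.001]
contact_force: [-0.1, -0.1, -1.9]
gripper_width: 53.3
gripper_force: 24.9
```

arm_command(
  rows=[
    [[0,0,0,-0.05,0.138,0,0.4],[0,0,0,-0.05,0.138,0,0.4],[0,0,0,-0.05,0.138,0,0.4],[0,0,0,-0.05,0.138,0,0.4],[0,0,0,-0.05,0.138,0,0.4]],
  ],
)

```text
time_s: 4.6
tool_pos: [473.9, 250.7, 352.5]
tool_rot: [0.26, 0.966, -0.001, -0.0]
contact_force: [0.1, 0.2, -1.8]
gripper_width: 53.4
gripper_force: 24.9
```

Run:
```python
from h import *
o=observe();print(o['time_s'],o['tool_pos'],o['gripper_width'])
a=cam('scene');b=cam('top')
cv2.imwrite('pics/c.png',cv2.resize(np.hstack([a['pixels'][130:350,130:350],b['pixels'][100:320,80:300]]),(800,400)))
P=cloud(a);hsv=cv2.cvtColor(a['pixels'],cv2.COLOR_BGR2HSV)
m=cv2.inRange(hsv,(117,80,20),(130,255,255))
n,l,s,c=cv2.connectedComponentsWithStats(m)
for i in range(1,n):
    if s[i,4]>30:q=P[l==i];print(c[i],s[i,4],np.median(q,0),np.percentile(q,[5,95],0).round())
```

```text
4.6 [473.8520593  250.65480917 352.49661393] 53.40927943750726
[ 85.60887097 307.        ] 248 [709.2527923  603.21617408  79.44979992] [[689. 583.  76.]
 [731. 623.  83.]]
```

View pics/c.png

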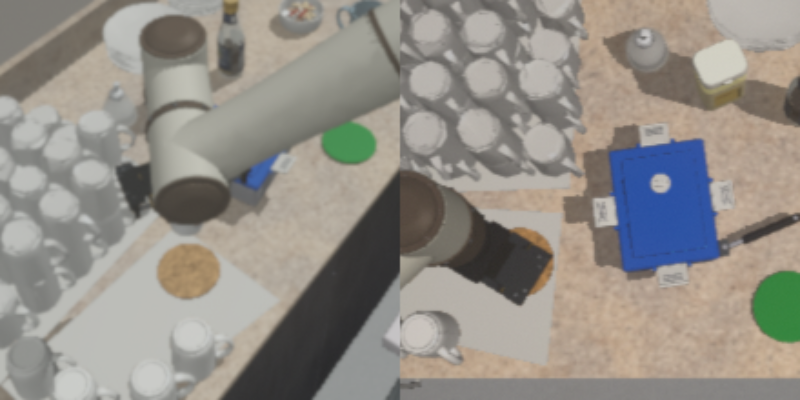

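Tin held over the coaster, which hasn't moved. Lowering.

arm_command(
  rows=[
    [[0,0,0,0.002,0.002,-0.09,0.4],[0,0,0,0.002,0.002,-0.17,0.4],[0,0,0,0.002,0.002,-0.23,0.4],[0,0,0,0.002,0.002,-0.254,0.4],[0,0,0,0.002,0.002,-0.26,0.4],[0,0,0,0.002,0.002,-0.264,0.4],[0,0,0,0.002,0.002,-0.264,0.4],[0,0,0,0.002,0.002,-0.264,0.4]],
  ],
)

```text
time_s: 5.5
tool_pos: [475.2, 252.8, 222.2]
tool_rot: [0.259, 0.966, 0.001, 0.001]
contact_force: [0.3, -0.4, -2.3]
gripper_width: 53.8
gripper_force: 24.9
```

arm_command(
  rows=[
    [[0,0,0,0,0,-0.003,0.4],[0,0,0,0,0,-0.005,0.4],[0,0,0,0,0,-0.005,0.4],[0,0,0,0,0,-0.005,0.4]],
  ],
)

```text
time_s: 5.9
tool_pos: [475.3, 253.1, 220.5]
tool_rot: [0.259, 0.966, 0.001, 0.001]
contact_force: [-2.6, -0.0, 7.9]
gripper_width: 53.5
gripper_force: 24.8
```

arm_command(
  rows=[
    [[0,0,0,0,0,0,0.7],[0,0,0,0,0,0,0.9],[0,0,0,0,0,0,0.9],[0,0,0,0,0,0,0.9],[0,0,0,0,0,0.06,0.9],[0,0,0,0,0,0.15,0.9],[0,0,0,0,0,0.25,0.9],[0,0,0,0,-0.08,0.28,0.9],[0,0,0,0.04,-0.16,0.28,0.5],[0,0,0,0.08,-0.24,0.28,0.2],[0,0,0,0.1,-0.3,0.28,0],[0,0,0,0.1,-0.3,0.28,0]],
  ],
)

```text
time_s: 7.1
tool_pos: [525.5, 99.6, 357.9]
tool_rot: [0.262, 0.965, -0.0, -0.0]
contact_force: [0.2, 0.7, -0.3]
gripper_width: 54.2
gripper_force: 0.0
```

Run:
```python
from h import *
o=observe();print(o['time_s'],o['tool_pos'],o['q'])
b=cam('top');P=cloud(b);hsv=cv2.cvtColor(b['pixels'],cv2.COLOR_BGR2HSV)
m=cv2.inRange(hsv,(117,80,20),(130,255,255))
n,l,s,c=cv2.connectedComponentsWithStats(m)
for i in range(1,n):
    if s[i,4]>30:q=P[l==i];print(c[i],s[i,4],np.median(q,0),np.percentile(q,[5,95],0).round())
# expected clip edges & handle for pan pose
yaw=.15;ct,st=np.cos(yaw),np.sin(yaw)
W=lambda x,y:(556.3+ct*x-st*y,24.9+st*x+ct*y)
for nm,x,y in [('near',-126,0),('far',126,0),('left',0,106),('right',0,-106),('piv',-74,-83),('hp_closed',21,-83)]:print(nm,np.round(W(x,y)))
```

```text
7.1 [525.47765151  99.60685459 357.92021904] [ 4.90802226e-01  2.72681917e-01 -2.82918845e-01  2.50821056e-04
 -1.01612922e+00 -2.59095131e+00]
[ 15.99074074 156.26388889] 216 [711.61287126 604.47313042  79.56891255] [[690. 588.  75.]
 [734. 623.  84.]]
[325.32903226 206.69032258] 155 [ 573.646426   -251.83364776   61.5337675 ] [[ 559. -268.   58.]
 [ 590. -237.   66.]]
[139.50763359 241.48473282] 262 [473.90757579 248.88035297  87.13536468] [[455. 229.  82.]
 [495. 270.  93.]]
near [432.   6.]
far [681.  44.]
left [540. 130.]
right [572. -80.]
piv [496. -68.]
hp_closed [589. -54.]
```

Run:
```python
from h import *
z=np.load('top0.npz');P=z['P'].reshape(-1,3);Q=np.load('scene0.npz')['P'].reshape(-1,3)
P=np.vstack([P,Q]);P=P[P[:,2]>20]
def foot(c,ang):
    a=np.radians(ang);d=P[:,:2]-c;s=abs(d@[np.cos(a),np.sin(a)])<105;t=abs(d@[-np.sin(a),np.cos(a)])<47
    q=P[s&t];h=q[q[:,2]>95];return np.percentile(q[:,2],99).round() if len(q) else 0,len(h),(h.mean(0).round() if len(h) else '')
for nm,c in dict(near=(425,5),far=(695,46),left=(538,140),right=(574,-95)).items():print(nm,[(a,)+foot(np.array(c),a) for a in (8.6,30,-20)])
for nm,lo,hi in [('honey',(690,-120),(800,0)),('disp',(740,10),(840,100)),('syr',(680,-230),(760,-140))]:
    q=P[(P[:,:2]>lo).all(1)&(P[:,:2]<hi).all(1)];print(nm,np.percentile(q,[1,50,99],0).round())
```

```text
near [(8.6, np.float64(83.0), 0, ''), (30, np.float64(83.0), 0, ''), (-20, np.float64(83.0), 0, '')]
far [(8.6, np.float64(84.0), 0, ''), (30, np.float64(85.0), 0, ''), (-20, np.float64(145.0), 82, array([759., -23., 128.]))]
left [(8.6, np.float64(93.0), 3, array([628., 186.,  96.])), (30, np.float64(90.0), 3, array([628., 186.,  96.])), (-20, np.float64(84.0), 0, '')]
right [(8.6, np.float64(85.0), 0, ''), (30, np.float64(85.0), 0, ''), (-20, np.float64(85.0), 0, '')]
honey [[720. -98.  22.]
 [742. -53. 140.]
 [787. -19. 150.]]
disp [[785.  27.  22.]
 [807.  61.  53.]
 [838.  89.  97.]]
syr [[ 692. -215.   23.]
 [ 710. -180.  119.]
 [ 743. -160.  206.]]
```

arm_command(
  rows=[
    [[0,0,0.7,0,-0.1,0,0],[0,0,0.7,0,-0.1,0,0],[0,0,0.7,0,-0.1,0,0],[0,0,0.7,0,-0.1,0,0],[0,0,0.7,0,-0.1,0,0],[0,0,0.7,0,-0.1,0,0],[0,0,0.7,0,-0.1,0,0],[0,0,0.7,0,-0.1,0,0]],
  ],
)

```text
time_s: 7.95
tool_pos: [524.6, 53.6, 358.1]
tool_rot: [-0.286, 0.958, 0.0, -0.0]
contact_force: [-0.2, -0.0, -0.1]
gripper_width: 0.6
gripper_force: 0.0
```

arm_command(
  rows=[
    [[0,0,0.729,-0.05,0,0,0],[0,0,0.729,-0.1,0,0,0],[0,0,0.729,-0.15,0,0,0],[0,0,0.729,-0.2,-0.05,0,0],[0,0,0.729,-0.2,-0.086,0,0],[0,0,0.729,-0.2,-0.086,0,0],[0,0,0.729,-0.2,-0.086,0,0],[0,0,0.729,-0.2,-0.086,0,0],[0,0,0.729,-0.2,-0.086,0,0]],
  ],
)

```text
time_s: 8.85
tool_pos: [424.7, 10.3, 358.2]
tool_rot: [0.758, -0.652, -0.0, -0.0]
contact_force: [-0.5, 0.5, 1.1]
gripper_width: 0.4
gripper_force: 0.0
```

Run:
```python
from h import *
o=observe();print(o['time_s'],o['tool_pos'],o['q'],o['gripper_width'],R.from_quat(o['tool_rot']).as_matrix()[:,1])
```

```text
8.85 [424.71170767  10.27412612 358.24763574] [ 4.09774872e-01  8.40938393e-02 -5.23988390e-01 -1.68476921e-04
 -9.62555269e-01 -2.59273770e-01] 0.3977264984878258 [-9.88710493e-01 -1.49838404e-01 -1.18061726e-04]
```

arm_command(
  rows=[
    [[0,0,0,0.022,-0.008,-0.08,0],[0,0,0,0.022,-0.008,-0.15,0],[0,0,0,0.022,-0.008,-0.18,0],[0,0,0,0.022,-0.008,-0.2,0],[0,0,0,0.022,-0.008,-0.22,0],[0,0,0,0.022,-0.008,-0.24,0],[0,0,0,0.022,-0.008,-0.262,0],[0,0,0,0.022,-0.008,-0.262,0]],
  ],
)

```text
time_s: 9.65
tool_pos: [440.4, 6.9, 229.5]
tool_rot: [0.759, -0.651, 0.005, -0.006]
contact_force: [6.7, -2.9, 6.4]
gripper_width: 0.4
gripper_force: 5.6
```

arm_command(
  rows=[
    [[0,0,0,0.008,0.001,0,0],[0,0,0,0.014,0.002,0,0],[0,0,0,0.014,0.002,0,0],[0,0,0,0.014,0.002,0,0]],
  ],
)

```text
time_s: 10.05
tool_pos: [444.5, 7.3, 228.3]
tool_rot: [0.758, -0.652, 0.002, -0.003]
contact_force: [2.9, 2.2, 5.8]
gripper_width: 0.6
gripper_force: 3.6
```

Run:
```python
from h import *
o=observe();print(o['tool_pos'],o['contact_force'],o['wrist_torque'])
a=cam('scene');b=cam('top')
cv2.imwrite('pics/n.png',cv2.resize(np.hstack([a['pixels'][160:260,200:320],b['pixels'][160:260,160:280]]),(800,333),interpolation=cv2.INTER_CUBIC))
```

```text
[444.47166877   7.29429533 228.3497836 ] [2.87417347 2.17051701 5.81417616] [ 0.48194592 -0.71719579  0.0024587 ]
```

View pics/n.png

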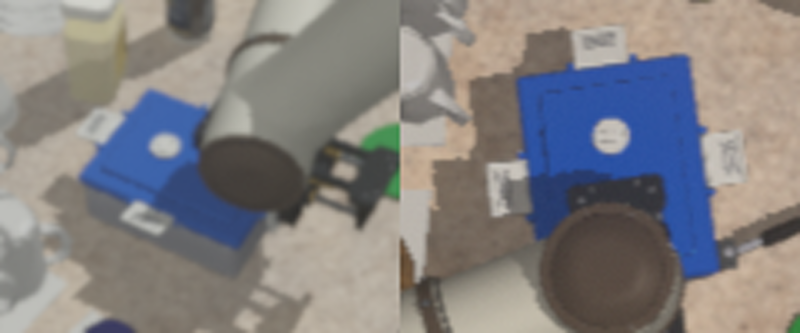

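arm_command(
  rows=[
    [[0,0,0,-0.03,-0.004,0,0],[0,0,0,-0.05,-0.007,0,0],[0,0,0,-0.05,-0.007,-0.02,0],[0,0,0,-0.05,-0.007,-0.02,0]],
  ],
)

```text
time_s: 10.55
tool_pos: [416.0, 2.5, 216.0]
tool_rot: [0.758, -0.653, -0.001, 0.002]
contact_force: [0.1, 0.0, -0.6]
gripper_width: -0.1
gripper_force: 0.0
```

arm_command(
  rows=[
    [[0,0,0,0.02,0.003,0,0],[0,0,0,0.036,0.005,0,0],[0,0,0,0.044,0.006,0,0],[0,0,0,0.048,0.007,0,0],[0,0,0,0.048,0.007,0,0]],
  ],
)

```text
time_s: 11.05
tool_pos: [441.8, 6.4, 216.9]
tool_rot: [0.758, -0.653, -0.0, 0.001]
contact_force: [-2.1, -0.3, -0.9]
gripper_width: 0.6
gripper_force: 0.5
```

arm_command(
  rows=[
    [[0,0,0,0.004,0.001,0,0],[0,0,0,0.008,0.001,0,0],[0,0,0,0.008,0.001,0,0]],
  ],
)

```text
time_s: 11.35
tool_pos: [446.1, 7.1, 217.4]
tool_rot: [0.758, -0.652, 0.0, -0.0]
contact_force: [-0.7, -0.5, -0.8]
gripper_width: 0.5
gripper_force: 0.5
```

arm_command(
  rows=[
    [[0,0,0,0.004,0.001,0,0],[0,0,0,0.008,0.001,0,0],[0,0,0,0.008,0.001,0,0]],
  ],
)

```text
time_s: 11.65
tool_pos: [448.8, 7.5, 217.1]
tool_rot: [0.758, -0.653, -0.001, 0.001]
contact_force: [-6.3, 2.6, 3.8]
gripper_width: 0.6
gripper_force: 3.3
```

arm_command(
  rows=[
    [[0,0,0,-0.06,-0.009,0,0],[0,0,0,-0.06,-0.009,0.09,0],[0,0,0,-0.04,-0.02,0.18,0],[0,0,0,0.05,-0.06,0.18,0],[0,0,0,0.13,-0.11,0.18,0],[0,0,0,0.21,-0.16,0.18,0],[0,0,0,0.244,-0.174,0.18,0],[0,0,0,0.244,-0.174,0.12,0],[0,0,0,0.244,-0.174,0.08,0],[0,0,0,0.244,-0.174,0.05,0],[0,0,0,0.244,-0.174,0.025,0],[0,0,0,0.244,-0.174,0,0]],
  ],
)

```text
time_s: 12.85
tool_pos: [572.6, -79.5, 217.2]
tool_rot: [0.758, -0.652, 0.001, -0.001]
contact_force: [0.9, -0.3, 0.5]
gripper_width: 0.3
gripper_force: 0.4
```

arm_command(
  rows=[
    [[0,0,0,-0.002,0.01,0,0],[0,0,0,-0.003,0.02,0,0],[0,0,0,-0.004,0.026,0,0],[0,0,0,-0.004,0.026,0,0]],
  ],
)

```text
time_s: 13.25
tool_pos: [569.9, -65.9, 217.9]
tool_rot: [0.758, -0.652, 0.0, -0.0]
contact_force: [-1.0, 0.5, -0.5]
gripper_width: 0.2
gripper_force: 0.0
```

arm_command(
  rows=[
    [[0,0,0,-0.001,0.006,0,0],[0,0,0,-0.002,0.012,0,0],[0,0,0,-0.002,0.012,0,0]],
  ],
)

```text
time_s: 13.55
tool_pos: [569.2, -62.0, 218.0]
tool_rot: [0.758, -0.652, 0.001, 0.001]
contact_force: [2.0, -10.9, -1.7]
gripper_width: 0.7
gripper_force: 5.2
```

Run:
```python
from h import *
o=observe();t=o['tool_pos'];print(t)
yaw=.15;ct,st=np.cos(yaw),np.sin(yaw)
W=lambda x,y:np.array((556.3+ct*x-st*y,24.9+st*x+ct*y))
for f,off in [(1.33,36),(1.2,19),(1.05,19),(.9,19),(.75,19),(.6,19),(.45,18),(.3,17),(.15,17),(.03,16.5)]:
    x=-74+85*np.cos(f)-off*np.sin(f);y=-83-85*np.sin(f)-off*np.cos(f)
    w=W(x,y);print(f,w.round(1),((w-t[:2])/500).round(3))
```

```text
[569.18346327 -61.96658868 217.97581728]
1.33 [ 494.6 -160.5] [-0.149 -0.197]
1.2 [ 521.3 -151.4] [-0.096 -0.179]
1.05 [ 533.5 -146.6] [-0.071 -0.169]
0.9 [ 544.8 -140.1] [-0.049 -0.156]
0.75 [ 555.  -131.9] [-0.028 -0.14 ]
0.6 [ 563.8 -122.3] [-0.011 -0.121]
0.45 [ 571.4 -110.5] [ 0.004 -0.097]
0.3 [577.  -97.7] [ 0.016 -0.072]
0.15 [580.5 -85.2] [ 0.023 -0.047]
0.03 [581.9 -74.4] [ 0.025 -0.025]
```

arm_command(
  rows=[
    [[0,0,0,0.005,-0.05,0,0],[0,0,0,0.005,-0.06,0.09,0],[0,0,0,-0.07,-0.11,0.09,0],[0,0,0,-0.13,-0.17,0.09,0],[0,0,0,-0.149,-0.197,0.09,0],[0,0,0,-0.149,-0.197,0.02,0],[0,0,0,-0.149,-0.197,-0.026,0],[0,0,0,-0.149,-0.197,-0.026,0]],
  ],
)

```text
time_s: 14.35
tool_pos: [493.5, -158.9, 202.1]
tool_rot: [0.758, -0.653, -0.002, 0.002]
contact_force: [0.1, 0.0, 0.6]
gripper_width: 0.4
gripper_force: 0.0
```

arm_command(
  rows=[
    [[0,0,0,0.025,0.009,0,0],[0,0,0,0.053,0.018,0,0],[0,0,0,0.078,0.028,0,0],[0,0,0,0.1,0.041,0,0],[0,0,0,0.121,0.057,0,0],[0,0,0,0.138,0.076,0,0],[0,0,0,0.153,0.1,0,0],[0,0,0,0.165,0.125,0,0],[0,0,0,0.172,0.15,0,0],[0,0,0,0.174,0.166,0,0],[0,0,0,0.174,0.166,0,0]],
  ],
)

```text
time_s: 15.45
tool_pos: [581.8, -74.6, 204.4]
tool_rot: [0.758, -0.652, 0.0, -0.001]
contact_force: [0.3, -1.1, -0.2]
gripper_width: 0.6
gripper_force: 0.0
```

arm_command(
  rows=[
    [[0,0,0,-0.001,0.006,0,0],[0,0,0,-0.001,0.01,0,0],[0,0,0,-0.001,0.01,0,0]],
  ],
)

```text
time_s: 15.75
tool_pos: [580.9, -71.0, 204.4]
tool_rot: [0.758, -0.652, 0.0, -0.0]
contact_force: [0.2, 0.2, -0.4]
gripper_width: 0.8
gripper_force: 0.0
```

arm_command(
  rows=[
    [[0,0,0,-0.001,0.006,0,0],[0,0,0,-0.001,0.01,0,0],[0,0,0,-0.001,0.01,0,0]],
  ],
)

```text
time_s: 16.05
tool_pos: [580.6, -68.0, 204.5]
tool_rot: [0.758, -0.652, 0.001, 0.001]
contact_force: [2.5, -8.9, -0.8]
gripper_width: 0.5
gripper_force: 5.4
```

arm_command(
  rows=[
    [[0,0,0,0.005,-0.04,0,0],[0,0,0,0.005,-0.05,0.09,0],[0,0,0,0.005,-0.05,0.18,0],[0,0,0,0.02,0,0.25,0],[0,0,0,0.06,0.08,0.25,0],[0,0,0,0.12,0.15,0.25,0],[0,0,0,0.18,0.22,0.25,0],[0,0,0,0.209,0.237,0.22,0],[0,0,0,0.209,0.237,0.15,0],[0,0,0,0.209,0.237,0.1,0],[0,0,0,0.209,0.237,0.06,0],[0,0,0,0.209,0.237,0.027,0]],
  ],
)

```text
time_s: 17.25
tool_pos: [684.5, 52.5, 216.1]
tool_rot: [0.758, -0.653, -0.001, 0.001]
contact_force: [0.5, -0.8, 0.9]
gripper_width: 0.9
gripper_force: 0.0
```

arm_command(
  rows=[
    [[0,0,0,-0.012,-0.002,0,0],[0,0,0,-0.024,-0.004,0,0],[0,0,0,-0.032,-0.005,0,0],[0,0,0,-0.036,-0.005,0,0],[0,0,0,-0.036,-0.005,0,0]],
  ],
)

```text
time_s: 17.75
tool_pos: [666.5, 50.0, 218.4]
tool_rot: [0.758, -0.652, 0.0, -0.0]
contact_force: [1.0, 0.0, 0.2]
gripper_width: 0.4
gripper_force: 0.3
```

arm_command(
  rows=[
    [[0,0,0,-0.006,-0.001,0,0],[0,0,0,-0.012,-0.002,0,0],[0,0,0,-0.012,-0.002,0,0]],
  ],
)

```text
time_s: 18.05
tool_pos: [663.6, 49.8, 219.4]
tool_rot: [0.758, -0.652, 0.004, -0.005]
contact_force: [9.9, 1.7, -3.4]
gripper_width: 0.7
gripper_force: 4.4
```

arm_command(
  rows=[
    [[0,0,0,0.05,0.007,0,0],[0,0,0,0.05,0.007,0.09,0],[0,0,0,0.02,0.03,0.18,0],[0,0,0,-0.06,0.07,0.18,0],[0,0,0,-0.15,0.1,0.18,0],[0,0,0,-0.22,0.14,0.18,0],[0,0,0,-0.258,0.158,0.18,0],[0,0,0,-0.258,0.158,0.12,0],[0,0,0,-0.258,0.158,0.08,0],[0,0,0,-0.258,0.158,0.05,0],[0,0,0,-0.258,0.158,0.025,0],[0,0,0,-0.258,0.158,0,0]],
  ],
)

```text
time_s: 19.25
tool_pos: [532.1, 127.8, 218.3]
tool_rot: [0.758, -0.652, 0.001, -0.0]
contact_force: [0.3, 0.2, -0.3]
gripper_width: 0.6
gripper_force: 0.0
```

arm_command(
  rows=[
    [[0,0,0,0.002,-0.01,0,0],[0,0,0,0.003,-0.02,0,0],[0,0,0,0.004,-0.026,0,0],[0,0,0,0.004,-0.026,0,0]],
  ],
)

```text
time_s: 19.65
tool_pos: [533.6, 116.0, 217.5]
tool_rot: [0.757, -0.653, -0.001, -0.002]
contact_force: [-1.1, 9.6, -6.1]
gripper_width: 0.4
gripper_force: 4.3
```

arm_command(
  rows=[
    [[0,0,0,0,-0.004,0,0],[0,0,0,0.001,-0.008,0,0],[0,0,0,0.001,-0.008,0,0]],
  ],
)

```text
time_s: 19.95
tool_pos: [534.2, 112.6, 217.6]
tool_rot: [0.758, -0.653, -0.001, -0.002]
contact_force: [-1.6, 11.2, -5.8]
gripper_width: 0.3
gripper_force: 5.4
```

arm_command(
  rows=[
    [[0,0,0,-0.006,0.05,0,0],[0,0,0,-0.006,0.05,0.09,0],[0,0,0,-0.02,0.05,0.18,0],[0,0,0,-0.06,-0.04,0.2,0],[0,0,0,-0.1,-0.13,0.22,0],[0,0,0,-0.12,-0.23,0.24,0],[0,0,0,-0.13,-0.33,0.26,0],[0,0,0,-0.13,-0.43,0.28,0],[0,0,0,-0.13,-0.53,0.3,0],[0,0,0,-0.13,-0.63,0.3,0],[0,0,0,-0.13,-0.73,0.3,0],[0,0,0,-0.13,-0.83,0.3,0]],
  ],
)

```text
time_s: 21.15
tool_pos: [468.4, -300.9, 368.8]
tool_rot: [0.758, -0.653, 0.001, -0.0]
contact_force: [0.9, 0.7, -0.1]
gripper_width: 0.5
gripper_force: 0.0
```

Run:
```python
from h import *
a=cam('scene');b=cam('top')
cv2.imwrite('pics/f.png',cv2.resize(np.hstack([a['pixels'][165:255,205:315],b['pixels'][160:270,175:285][:90]]),(800,327),interpolation=cv2.INTER_CUBIC))
P=cloud(b);hsv=cv2.cvtColor(b['pixels'],cv2.COLOR_BGR2HSV)
m=cv2.inRange(hsv,(105,120,20),(116,255,255));n,l,s,c=cv2.connectedComponentsWithStats(m);i=1+s[1:,4].argmax();q=P[l==i]
print(cv2.minAreaRect(q[abs(q[:,2]-79)<6][:,:2].astype(np.float32)))
```

```text
((557.7128295898438, 23.768627166748047), (187.6146240234375, 155.08372497558594), 5.219362735748291)
```

View pics/f.png

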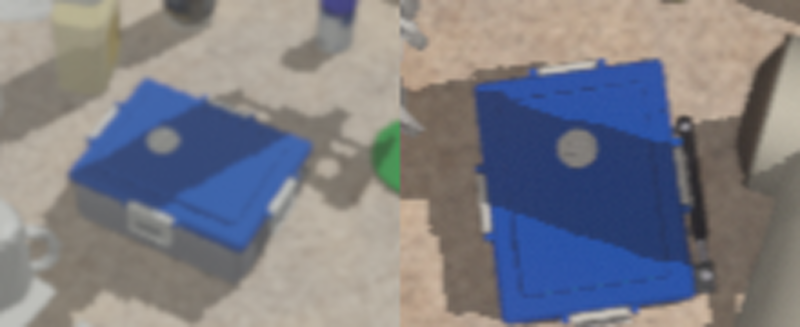

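Both views show all four flaps down and the handle (right panel, 685,125 to 706,275) parallel to the pan's side. One numeric check before I hand in.

Run:
```python
from h import *
S=cam('scene');T=cam('top');a=np.radians(6.5)
ct,st=np.cos(a),np.sin(a)
for nm,c in (('scene',S),('top',T)):
    P=cloud(c).reshape(-1,3);h=cv2.cvtColor(c['pixels'],cv2.COLOR_BGR2HSV).reshape(-1,3)
    d=P[:,:2]-[557.5,24.5];x=d@[ct,st];y=d@[-st,ct];z=P[:,2]
    w=(h[:,1]<60)&(h[:,2]>100)&(z>38)&(z<74)
    for k,u,v,s in(('near',-x,y,95),('far',x,y,95),('left',y,x,75),('right',-y,x,75)):
        m=w&(u>s-12)&(u<s+35)&(abs(v)<24)
        if m.sum()>5:print(nm,k,m.sum(),'out',np.percentile(u[m]-s,[5,50,95]).round(1),'z',np.percentile(z[m],[5,95]).round(),'slope',np.polyfit(z[m],u[m],1)[0].round(2))
    m=cv2.inRange(h.reshape(384,512,3),(117,80,20),(130,255,255)).ravel()>0
    q=P[m&(abs(P[:,0]-475)<60)&(abs(P[:,1]-250)<60)];print('tin',q.mean(0).round(1))
    m=(h[:,0]>7)&(h[:,0]<21)&(h[:,1]>110)&(h[:,2]>90)&(abs(P[:,0]-475)<70)&(abs(P[:,1]-250)<70);print('cork',np.percentile(P[m],[1,99],0)[:,:2].mean(0).round(1))
```

```text
scene near 65 out [-3.2  3.1  5.9] z [41. 73.] slope -0.14
scene far 20 out [-4.3  0.2  3.2] z [69. 74.] slope -0.29
scene left 105 out [-5.2  2.6  6.7] z [42. 73.] slope -0.12
scene right 14 out [-2.6  0.4  3.1] z [68. 73.] slope -0.46
tin [474.3 254.3  86.6]Traceback (most recent call last):
  File "<stdin>", line 13, in <module>
    return _quantile_unchecked(
        a, q, axis, out, overwrite_input, method, keepdims, weights)
    return _ureduce(a,
                    func=_quantile_ureduce_func,
    ...<5 lines>...
                    overwrite_input=overwrite_input,
                    method=method)
    r = func(a, **kwargs)
    result = _quantile(arr,
                       quantiles=q,
    ...<2 lines>...
                       out=out,
                       weights=wgt)
    slices_having_nans = np.isnan(arr[-1, ...])
                                  ~~~^^^^^^^^^
IndexError: index -1 is out of bounds for axis 0 with size 0
```

Run:
```python
from h import *
S=cam('scene');T=cam('top')
A=cv2.resize(S['pixels'][200:250,215:305],(792,440),interpolation=cv2.INTER_CUBIC)[:, :520]
B=cv2.resize(S['pixels'][230:320,205:265],(280,440),interpolation=cv2.INTER_CUBIC)
cv2.imwrite('pics/v.png',np.hstack([A,B]))
h=cv2.cvtColor(T['pixels'],cv2.COLOR_BGR2HSV);P=cloud(T);m=(h[...,0]>7)&(h[...,0]<21)&(h[...,1]>110)&(h[...,2]>60)&(abs(P[...,0]-475)<70)&(abs(P[...,1]-250)<70)
print(m.sum(),np.percentile(P[m],[1,99],0) if m.any() else '')
```

```text
472 [[425.93447719 202.41023504  -1.1492828 ]
 [522.68202344 284.63528138  11.911764  ]]
```

View pics/v.png

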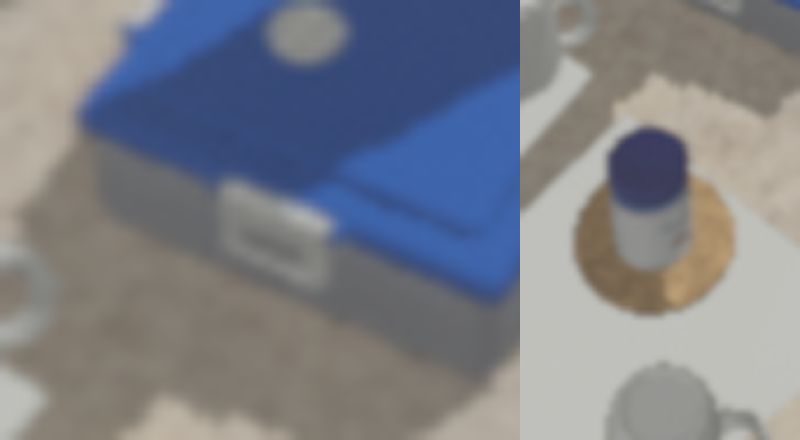

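The left panel shows the left flap (275,235) flat on the pan's side. The right panel shows the tin upright on the unmoved cork coaster (650,200). The near and left flaps give matching slopes, and every joint was pushed to a firm stop of at least 6 N, so I'm handing in.

```bash
python3 -c "
from h import *
print(finish_job())"
```

```text
the job is handed in; nothing more can be done
None
```

I handed the job in at about 21 s of the 72 s allowed, but `finish_job` returned no verdict: the tin stands upright on the cork coaster, and the handle and all four clip flaps were pushed to their stops (far and right flaps judged by contact force and the final picture, not measured).

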